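Move the filter cassette to the beam bay and lock it

ROBOT

A 6-joint arm with a two-finger parallel gripper is mounted at the origin on the work surface. World frame = base frame: x ahead of the robot, y to its left, z up, the work surface at z = 0. Lengths are in m, angles in rad, forces in N, time in s.
With the tool pointing down it reaches from about 0.35 to 0.95 m from the base axis. Payload 17.4 kg.
Tool frame: the origin (TCP) lies at the centre of the arm's flange, where the gripper is bolted on; the fingertips stand 186 mm ahead of it and the grasp point (between the pads) lies 167 mm ahead of it; z points along the fingers, x is the direction in which the jaws open and shut, and the axes are right-handed (so a half turn about z gives the same grasp; the last joint's range is limited). The gripper opens to 93 mm and grips with 3 to 60 N. Pads are 15 mm wide; open, the fingers measure 128 mm over their backs; the gripper's body (75 mm by 188 mm) begins 65 mm behind the grasp point.
Start: joints at [-1.153, 0.116, 1.442, -0, 1.584, -0.038], TCP at [0.297, -0.606, 0.405] pointing down, gripper open.
Joint ranges: [-2.83, 2.83], [-0.83, 2.19], [0.07, 2.5], [-1.14, 4.28], [0.01, 3], [-2.97, 2.97]. Speed limits (rad/s): [1.89, 1.89, 2.22, 3.14, 3.14, 3.14].

INTERFACE

Orientations are given as a 3x3 rotation matrix whose columns are the frame's x, y, z axes.
In Python, from workcell import manip gives the robot as it stands.
- The arm moves only by the shell command python3 -m pendant 'ROWS' [FORCE]. ROWS is JSON, a list that holds one entry, the list of rows, each a list of 7 numbers: the shift along the tool's x, y, z in m, then the turn, a rotation vector about the tool's x, y, z in rad, then the gripper's target within -1 to 1 (shut at 1, half-way at 0, fully open at -1). In form: [[[tx, ty, tz, ax, ay, az, jaw], ...]]. A call has 1 to 8 rows; each row is the pose to reach, as a shift and turn from the pose commanded when the call began, along the tool's axes at that moment; what a row does not reach only later rows make up. A row lasts 1/10 s, in which the tool goes at most 50 mm and 8.59 degrees, less where a joint would pass 70% of its speed; a pose out of reach is approached as far as the arm can. A call with a gripper value outside its range is refused whole. The fingers move at their own pace and stop on an object; FORCE is the grip in N (left out, the last holds). Time passes only in rows, so rows that repeat a pose let the fingers close. It gives the time, the measured TCP pose, the force and the opening at its end, in the units of the state.
- manip.get_obs(): the state, without advancing time (a new reading comes with each control period).
- manip.camera(name): name is "side" or "top" or "wrist"; returns a dict with "color" (384x512x3 uint8, red, green, blue), "fx", "fy", "cx", "cy" (pixels), "R" (3x3) and "t" (3): a world point X has camera coordinates R X + t. Camera axes: x right, y down, z forward; pixel columns grow to the right and rows downward; lengths in m; the calibration is good to about 2 mm. A picture is of the moment at which its call begins. There is no depth.
- manip.close_job(): hands the job in, once; it reports no verdict.
The state is a dict: "t": time; "q": joint angles; "joint_velocities": joint speeds; "effort": joint torques, N m; "tcp_pos": TCP position; "eef_rot": TCP orientation; "contact_force": force on the tool from outside, world axes, zero at the start; "torque": the same for the moment, N m; "width": opening from 0.0 (shut) to 1.0 (fully open).
Only numpy, scipy, OpenCV 4.12 (cv2) and the standard library are available. Lean on these libraries where they do the work, as an engineer would, in place of code of your own. Each camera call takes 0.05 s, during which the arm holds its last target.

TASK

The filter cassette is locked down in the plain parking bay; both bays have push-push latches. Press the cassette right home so that it pops up, take it out, slide it rounded edge first into the beam bay (the one with the short steel tube on its front) onto the raised carriage and press it right home, gently, so that it stays locked down; leave the parking bay's carriage up and the other things where they are.

Things in the scene. Friction and masses are not known exactly. Their poses are not given: they have to be found in the camera images.
- cassette: Flat aluminium cassette, 84 mm wide (y), 86 mm tall (z), 10 mm thick (x), about 150 g, round copper window on both faces; lower edge rounded (radius 5 mm), upper edge flat. Origin: middle of the lower edge; z to the upper edge. Starts locked in the parking bay. Popped up, it can be pinched across its thickness at the middle of its upper edge.
- cassette_top (a point): Middle of the cassette's flat upper edge, 86 mm from its origin along its z; where to press.
- park_bay: Parking bay: the plain one. Fixed; upright, only yaw varies. Foot plate 130 x 112 x 12 mm; on it a slotted holder leaning 30 degrees to the bay's -x. Origin: centre of the foot's underside, z up. Slot mouth centre at (-18, 0, 103) mm; slot axis out of the mouth (-0.5, 0, 0.866). Slot 88 mm wide (y), 14 mm thick; holder 100 x 26 mm outside.
- beam_bay: Beam bay: has a steel tube, 24 mm wide, 40 mm long, on its front (+x). Fixed; upright, only yaw varies. Foot plate 130 x 112 x 12 mm; on it a slotted holder leaning 30 degrees to the bay's -x. Origin: centre of the foot's underside, z up. Slot mouth centre at (-18, 0, 103) mm; slot axis out of the mouth (-0.5, 0, 0.866). Slot 88 mm wide (y), 14 mm thick; holder 100 x 26 mm outside.
- park_carriage: Parking bay's spring carriage, 82 x 10 x 10 mm bar in the slot, on which the cassette's lower edge rests. Origin: middle of its top, moving with it. z: out of the slot, y: slot's width, x: its thickness, to the open front. Carriage up: 62 mm inside the mouth, and a cassette stands 24 mm out of it (11 mm when locked, 5 mm at the buffer).
- beam_carriage: Beam bay's spring carriage, 82 x 10 x 10 mm bar in the slot, on which the cassette's lower edge rests. Origin: middle of its top, moving with it. z: out of the slot, y: slot's width, x: its thickness, to the open front. Carriage up: 62 mm inside the mouth, and a cassette stands 24 mm out of it (11 mm when locked, 5 mm at the buffer).
- park_latch (a joint): Parking bay's carriage, m pushed in along the slot: 0 up (released), 0.0127 locked. Pressed home and let go it locks; pressed home and let go again it is freed and springs to 0. Home is where a rubber buffer is met at 0.0183; a press ending over 1 mm short of it may change nothing. Spring 3.6 N when up, 7.3 N at 0.0183; the buffer adds 5 N per mm; hard stop at 0.0215.
- beam_latch (a joint): Beam bay's carriage, m pushed in along the slot: 0 up (released), 0.0127 locked. Pressed home and let go it locks; pressed home and let go again it is freed and springs to 0. Home is where a rubber buffer is met at 0.0183; a press ending over 1 mm short of it may change nothing. Spring 3.6 N when up, 7.3 N at 0.0183; the buffer adds 5 N per mm; hard stop at 0.0215.
- screwdriver: Bystander, leave alone: screwdriver 180 mm long lying on the breadboard; origin at its middle underside, x towards the tip.
- wrench: Bystander, leave alone: open-ended wrench 150 mm long, lying.
- gonio_head: Bystander, leave alone: small stepped steel goniometer head, 44 mm wide, 50 mm tall, standing; origin under its centre.
- optic_post: Bystander, leave alone: plain steel post, 25 mm wide, 65 mm tall, standing; origin under its centre.
- grease_jar: Bystander, leave alone: white jar with black cap, 52 mm wide, 55 mm tall; origin under its centre.
- cap_tray: Bystander, leave alone: grey two-compartment tray 100 x 70 x 25 mm; origin under its centre.
- lens_ring: Bystander, leave alone: dark steel ring, 44 mm wide, 12 mm tall; origin under its centre.

How it is judged:
On the way, in this order (a step that is already met when the one before it is completed fails the run):
1. the cassette, still in the parking bay, is released: its carriage is up (value of joint park_latch below 0.003 m and z of cassette in the frame of park_carriage between -0.004 and 0.008 m), for 0.1 s.
2. the cassette is out of the parking bay (z of cassette in the frame of park_carriage above 0.062 m), for 0.1 s.
3. the cassette stands in the beam bay on the raised carriage (value of joint beam_latch below 0.005 m and x of cassette in the frame of beam_carriage between -0.006 and 0.006 m and y of cassette in the frame of beam_carriage between -0.008 and 0.008 m and z of cassette in the frame of beam_carriage between -0.004 and 0.006 m), for 0.02 s.
At the end, for the whole second after the job is handed in: The cassette rests at the bottom of the beam bay's slot (lower edge within 4 mm of the carriage along the slot, 6 mm across, within 0.1 rad of the slot's axis), that carriage is locked down (10.5 to 15.5 mm), the parking bay's carriage is up (under 3 mm), and the cassette is at rest (x of cassette in the frame of beam_carriage between -0.005 and 0.005 m and y of cassette in the frame of beam_carriage between -0.006 and 0.006 m and z of cassette in the frame of beam_carriage between -0.004 and 0.004 m and angle between the z axis of cassette and the z axis of beam_carriage, either way round below 0.1 rad and value of joint beam_latch between 0.0105 and 0.0155 m and value of joint park_latch below 0.003 m and linear speed of cassette below 0.02 m/s); the robot touches nothing.
It fails at once if the cassette is pressed onto a carriage with more than 60 N (contact force between cassette and park_carriage above 60 N or contact force between cassette and beam_carriage above 60 N).
It fails at once if a bystander is moved by more than 30 mm (distance of any of screwdriver, wrench, gonio_head, optic_post, grease_jar, cap_tray, lens_ring from where it was at the start of the episode above 0.03 m).
It also fails if it takes over 61 s, if anything falls off the work surface, if the arm or the gripper's body presses on something with over 40 N, if the wrist force passes 120 N, or if a joint passes its speed limit or range.

## Working session

There is one attempt and no reset: what is moved stays moved. The work goes in short steps, Python scripts to look and compute and a shell command to move; the robot and the scene stay as the last step left them, time stands still between calls to the robot, and variables do not carry over. Pictures are saved under pics/ and viewed, and the job is handed in when it is done.

```bash
mkdir -p pics; ls
python3 - <<'E'
from workcell import manip
import cv2
o=manip.get_obs()
for k in o: print(k,o[k])
for n in ["side","top","wrist"]:
    c=manip.camera(n); cv2.imwrite(f"pics/{n}0.png",c["color"][:,:,::-1])
    print(n,c["fx"],c["cx"],c["cy"],c["R"],c["t"])
E
```

```text
pics
t 0.0
q [-1.15279155e+00  1.16446367e-01  1.44227865e+00  1.01635881e-05
  1.58397601e+00 -3.78030144e-02]
joint_velocities [-5.31283688e-04 -1.09113693e-03 -9.30092027e-04 -7.82083770e-06
 -1.45149281e-03 -5.91696417e-04]
effort [ 2.82382171e-03 -7.21257448e+01 -6.22609735e+01  7.81177380e-02
  2.38208362e-02 -1.21408866e-04]
tcp_pos [ 0.29711793 -0.6060906   0.40402346]
eef_rot [[ 4.40187647e-01 -8.97905697e-01 -4.40644039e-04]
 [-8.97905123e-01 -4.40187865e-01  1.01707102e-03]
 [-1.10720003e-03 -5.20455617e-05 -9.99999386e-01]]
contact_force [0.40909747 0.33817285 0.84302343]
torque [ 0.02479147  0.05324056 -0.01005032]
width 1.0035830329337467
side 435.3093674907169 255.07782068769296 189.4512272072642 [[-0.85404799 -0.52018606  0.00291573]
 [-0.25753807  0.41794598 -0.87120336]
 [ 0.45196923 -0.74480039 -0.49091364]] [0.49157313 0.24058922 0.96852485]
top 387.58921683717915 254.05785579651302 193.56160583458336 [[-0.0251633  -0.99966739  0.00564913]
 [-0.99068227  0.02417973 -0.13402974]
 [ 0.13384857 -0.00896912 -0.99096121]] [3.46696959e-04 5.82810418e-01 1.03783531e+00]
wrist 264.5784243869561 257.6752328134369 186.15108829542604 [[ 4.39383893e-01 -8.98298964e-01 -8.75503265e-04]
 [-8.59767899e-01 -4.20819225e-01  2.89327390e-01]
 [-2.60270924e-01 -1.26373066e-01 -9.57229802e-01]] [-0.673965   -0.03357231  0.39170014]
```

View pics/side0.png

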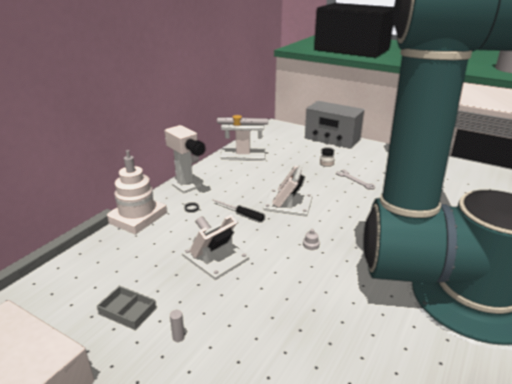

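View pics/top0.png

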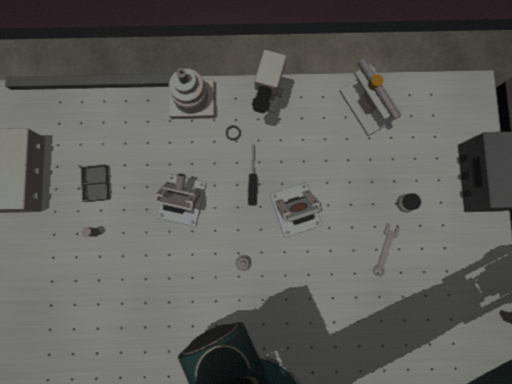

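View pics/wrist0.png

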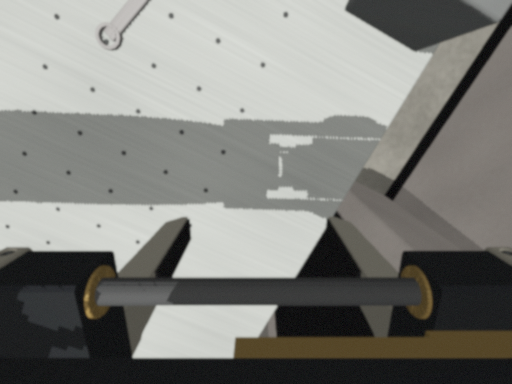

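The top view shows the beam bay at about (181,198), with its tube pointing up the image, and the park bay at about (297,208). In the side view they are at (215,245) and (290,190). I'll enlarge both.

```bash
cat > h.py <<'E'
import cv2,numpy as np
def crop(img,x0,y0,w,h,s,out):
    c=cv2.resize(img[y0:y0+h,x0:x0+w],None,fx=s,fy=s,interpolation=cv2.INTER_CUBIC)
    for x in range((x0+9)//10*10,x0+w,10):
        cv2.putText(c,str(x),(int((x-x0)*s),10),0,.35,(0,0,255),1); cv2.line(c,(int((x-x0+.5)*s),12),(int((x-x0+.5)*s),18),(0,0,255),1)
    for y in range((y0+9)//10*10,y0+h,10):
        cv2.putText(c,str(y),(0,int((y-y0)*s)+4),0,.35,(0,0,255),1); cv2.line(c,(24,int((y-y0+.5)*s)),(30,int((y-y0+.5)*s)),(0,0,255),1)
    cv2.imwrite(out,c)
E
python3 - <<'E'
from h import *
t=cv2.imread("pics/top0.png"); s=cv2.imread("pics/side0.png")
crop(t,145,165,80,64,9,"pics/t_beam.png");crop(t,262,172,70,68,8.5,"pics/t_park.png")
crop(s,178,205,75,72,8,"pics/s_beam.png");crop(s,255,160,70,60,9,"pics/s_park.png")
E
```

```text
(no output)
```

View pics/t_beam.png

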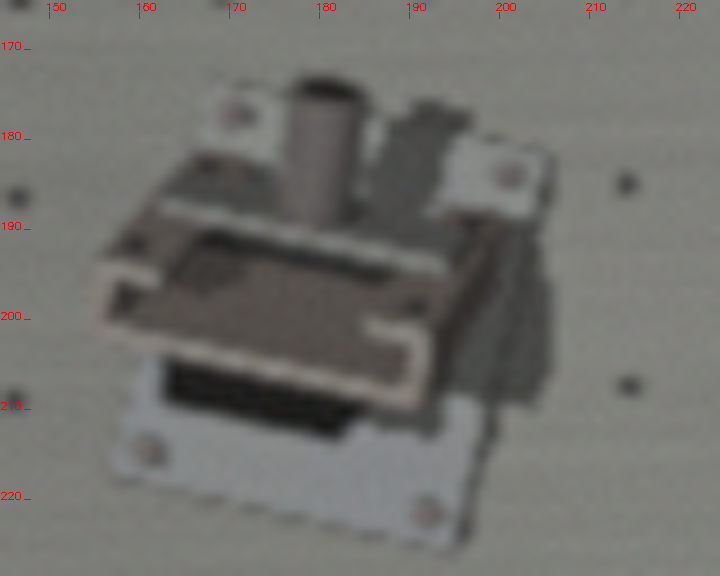

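View pics/t_park.png

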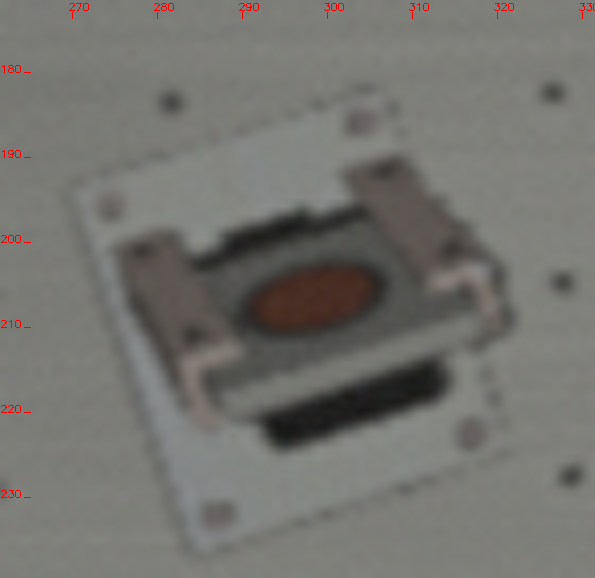

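View pics/s_beam.png

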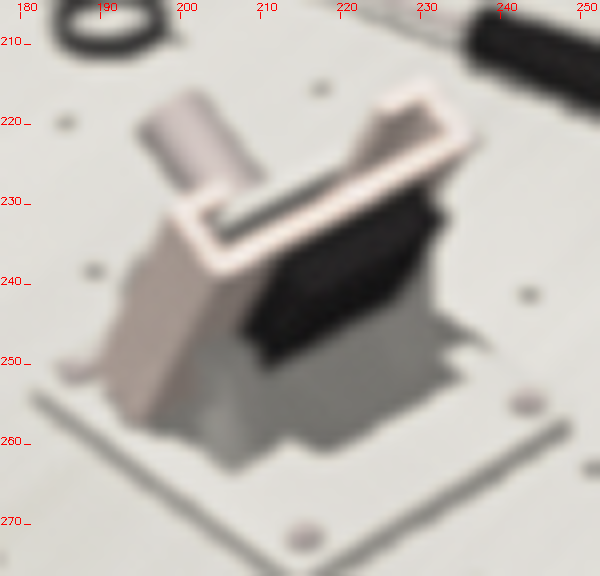

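View pics/s_park.png

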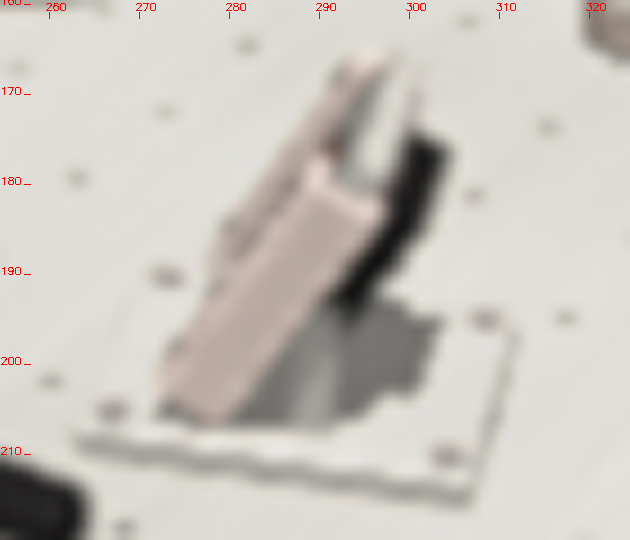

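```bash
cat > fit.py <<'E'
import numpy as np, json
from scipy.optimize import least_squares
C={}
from workcell import manip
def cam(n):
    c=manip.camera(n); c.pop("color"); return c
def proj(c,X):
    p=c["R"]@X+c["t"]; return np.array([c["fx"]*p[0]/p[2]+c["cx"],c["fy"]*p[1]/p[2]+c["cy"]])
ax=np.array([-.5,0,.8660254]); tx=np.array([.8660254,0,.5]); M=np.array([-.018,0,.103])
def rim(sx,sy): return M+tx*.013*sx+np.array([0,.05*sy,0])
def foot(sx,sy): return np.array([.065*sx,.056*sy,.012])
def Rz(a): c,s=np.cos(a),np.sin(a); return np.array([[c,-s,0],[s,c,0],[0,0,1]])
def bay(p,P): return Rz(p[2])@P+np.array([p[0],p[1],p[3]])
E
python3 - <<'E'
from fit import *
T,S=cam("top"),cam("side")
for c in (T,S): print(-np.asarray(c["R"]).T@c["t"])
beam=[(T,foot(-1,1),157,218),(T,foot(-1,-1),195.8,225.7),(T,foot(1,-1),205,181.5),(T,rim(-1,1),155,201.5),(T,rim(-1,-1),191.3,210),
(T,rim(1,1),155.5,193.5),(T,rim(1,-1),193.5,202),
(S,rim(-1,1),205,238.7),(S,rim(-1,-1),236.5,222),(S,rim(1,1),199,231),(S,rim(1,-1),230.5,215),(S,foot(1,1),181.5,254),(S,foot(-1,-1),248.5,258)]
park=[(T,foot(1,1),270,193.5),(T,foot(-1,1),284.5,236.5),(T,foot(-1,-1),321.5,224.5),(T,foot(1,-1),306,182),
(T,rim(-1,1),286,221.7),(T,rim(-1,-1),321,209.5),
(S,foot(1,1),263,208.5),(S,foot(-1,1),306.5,215),(S,foot(-1,-1),311,196),(S,rim(1,1),288.5,180),(S,rim(-1,1),296.5,183.3)]
for nm,obs,g in(("beam",beam,[.5,.2,-.2]),("park",park,[.5,-.1,.3])):
    f=lambda p:np.concatenate([proj(c,bay(p,P))-[u,v] for c,P,u,v in obs])
    r=least_squares(f,g+[0.],loss="soft_l1")
    print(nm,r.x,np.degrees(r.x[2])); print(f(r.x).reshape(-1,2).round(1).tolist())
    f3=lambda p:f(np.append(p,0)); r=least_squares(f3,g,loss="soft_l1"); print(r.x,np.degrees(r.x[2]))
E
```

```text
[ 0.4384759  -0.00443715  1.1065665 ]
[0.0440445  0.87651387 0.6836309 ]
beam [ 0.57505044  0.19189875 -0.23215275  0.000865  ] -13.301372931167569
[[-0.1, -0.5], [-0.2, 0.0], [0.9, -0.4], [-0.5, 0.8], [0.5, 0.2], [-0.1, -0.2], [-0.5, -0.8], [0.2, 1.6], [0.7, 0.9], [-0.5, 0.5], [0.3, -0.2], [-0.7, -0.9], [1.0, -1.9]]
[ 0.57521198  0.19182897 -0.23304615] -13.352560712425014
park [ 5.40511996e-01 -1.31404486e-01  3.01127378e-01 -3.51204716e-04] 17.253327844489707
[[-0.4, -0.2], [0.2, 0.3], [0.6, -0.5], [0.5, -1.1], [-1.0, 0.5], [0.0, 0.4], [-0.5, -0.2], [0.3, -0.7], [1.0, -0.8], [-0.1, 0.8], [-0.3, 2.6]]
[ 0.54046349 -0.13130233  0.30119995] 17.257485801659044
```

```bash
cat >> fit.py <<'E'
from scipy.spatial.transform import Rotation as Ro
BEAM=np.array([.5752,.1918,-.233,0]); PARK=np.array([.5405,-.1313,.3012,0])
def Rt(yaw): 
    z=Rz(yaw)
    X=z@tx; Z=-(z@ax); return np.stack([X,np.cross(Z,X),Z],1)
def tgt(p,out,lx=0,ly=0):  # fingertip 'out' m above mouth along axis; lx,ly offsets in tool axes
    R=Rt(p[2]); return bay(p,M)+(Rz(p[2])@ax)*(out+.186)+R[:,0]*lx+R[:,1]*ly, R
def delta(P,R):
    o=manip.get_obs(); R0=np.array(o["eef_rot"]); p0=np.array(o["tcp_pos"])
    d=R0.T@(P-p0); w=Ro.from_matrix(R0.T@R).as_rotvec()
    print("t",round(o["t"],2),"delta",d.round(4),w.round(4),"F",np.round(o["contact_force"],1),"Ftool",(R0.T@o["contact_force"]).round(1),"w",round(o["width"],3)); return d,w
E
python3 - <<'E'
from fit import *
P,R=tgt(PARK,.1); print(P,R); delta(P,R)
o=manip.get_obs();c=cam("wrist"); R0=np.array(o["eef_rot"])
print("cam in tool",R0.T@(-np.array(c["R"]).T@c["t"]-o["tcp_pos"]),(np.array(c["R"])@R0).round(4))
E
```

```text
[ 0.38674803 -0.17906329  0.35068326] [[ 8.27037956e-01  2.96666395e-01  4.77490589e-01]
 [ 2.56920635e-01 -9.54981171e-01  1.48333199e-01]
 [ 5.00000000e-01  1.38777878e-17 -8.66025400e-01]]
t 0.25 delta [-0.3439 -0.2685  0.0539] [ 0.3698  0.4327 -1.3815] F [0.2 0.5 0.5] Ftool [-0.4 -0.4 -0.5] w 0.999
cam in tool [-0.00061119 -0.08058862  0.02003115] [[ 1.000e+00  9.000e-04 -1.000e-04]
 [-1.000e-03  9.572e-01 -2.894e-01]
 [-1.000e-04  2.894e-01  9.572e-01]]
```

```bash
python3 -m pendant '[[[-0.344,-0.2685,0.054,0.37,0.433,-1.3815,1],[-0.344,-0.2685,0.054,0.37,0.433,-1.3815,1],[-0.344,-0.2685,0.054,0.37,0.433,-1.3815,1],[-0.344,-0.2685,0.054,0.37,0.433,-1.3815,1],[-0.344,-0.2685,0.054,0.37,0.433,-1.3815,1],[-0.344,-0.2685,0.054,0.37,0.433,-1.3815,1],[-0.344,-0.2685,0.054,0.37,0.433,-1.3815,1],[-0.344,-0.2685,0.054,0.37,0.433,-1.3815,1]]]'
python3 - <<'E'
from fit import *
delta(*tgt(PARK,.1))
E
```

```text
t: 1.1
tcp_pos: [0.3785, -0.2157, 0.3555]
eef_rot: [[0.908, 0.031, 0.417], [0.004, -0.998, 0.066], [0.419, -0.059, -0.906]]
contact_force: [2.0, -0.5, 0.1]
width: 0.365
t 1.1 delta [ 0.0056 -0.036   0.0103] [ 0.0725  0.0824 -0.2666] F [ 2.  -0.5  0.1] Ftool [1.8 0.6 0.7] w 0.365
```

```bash
python3 -m pendant '[[[0.0056,-0.036,0.0103,0.0725,0.0824,-0.2666,1],[0.0056,-0.036,0.0103,0.0725,0.0824,-0.2666,1],[0.0056,-0.036,0.0103,0.0725,0.0824,-0.2666,1],[0.0056,-0.036,0.0103,0.0725,0.0824,-0.2666,1]]]'
python3 - <<'E'
from fit import *
from h import *
delta(*tgt(PARK,.1))
c=manip.camera("wrist"); cv2.imwrite("pics/w1.png",c["color"][:,:,::-1])
E
```

```text
t: 1.5
tcp_pos: [0.387, -0.1814, 0.3509]
eef_rot: [[0.832, 0.287, 0.475], [0.248, -0.958, 0.145], [0.497, -0.003, -0.868]]
contact_force: [0.1, -0.8, 1.1]
width: 0.027
t 1.5 delta [ 0.0002 -0.0023  0.0004] [ 0.0021  0.0035 -0.0099] F [ 0.1 -0.8  1.1] Ftool [ 0.4  0.8 -1. ] w 0.027
```

View pics/w1.png

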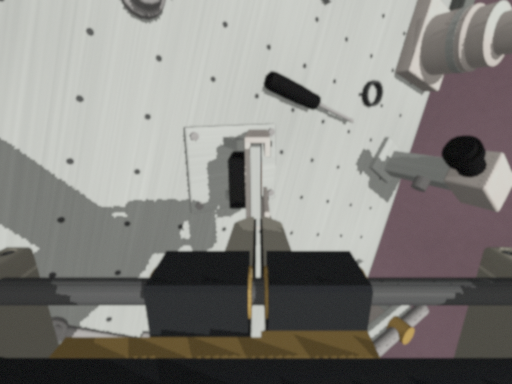

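Run:
```python
from h import *
crop(cv2.imread("pics/w1.png"),175,115,125,165,3.6,"pics/w1c.png")
crop(cv2.imread("pics/w1.png"),230,120,60,60,10,"pics/w1d.png")
```

```text
(no output)
```

View pics/w1c.png

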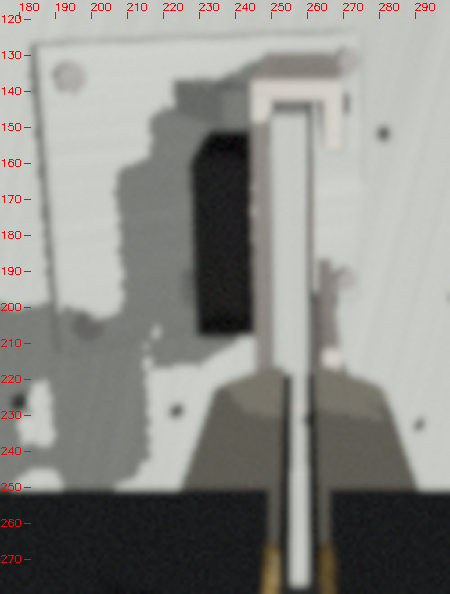

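View pics/w1d.png

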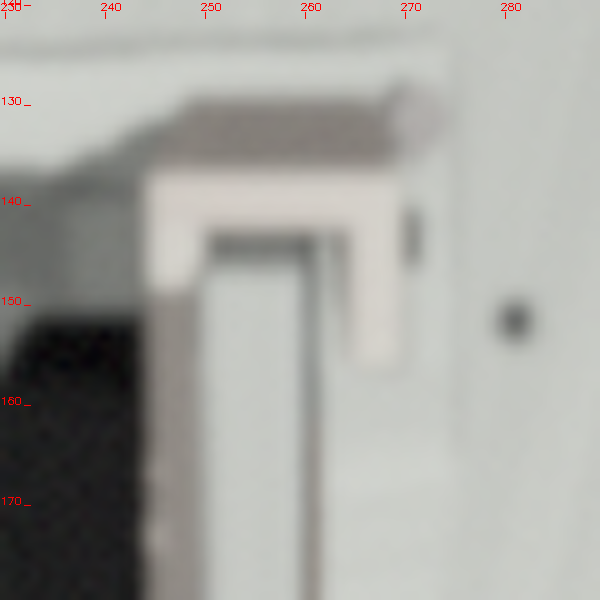

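Run:
```python
from fit import *
W=cam("wrist")
def pr(p):
    for n,P,ob in [("rim-+",rim(-1,1),(244,137)),("rim++",rim(1,1),(269.7,137)),("cas-",M+tx*-.005+[0,.042,0]+ax*.011,(249.7,146)),("cas+",M+tx*.005+[0,.042,0]+ax*.011,(260,146)),
     ("cas0-",M+tx*-.005+ax*.011,(250,210)),("foot++",foot(1,1),(274,124.5)),("foot-+",foot(-1,1),(182,127)),]:
        print(n,(proj(W,bay(p,P))-ob).round(1),(W["R"]@bay(p,P)+W["t"])[2].round(3))
pr(PARK)
delta(*tgt(PARK,.1))
```

```text
rim-+ [ 1.7 -1.2] 0.263
rim++ [ 2.1 -1.5] 0.263
cas- [ 3.9 -0.6] 0.255
cas+ [ 4.  -0.7] 0.255
cas0- [  4.3 -23. ] 0.267
foot++ [ 3.2 -2.6] 0.376
foot-+ [ 4.2 -0.8] 0.315
t 1.6 delta [ 0.0003 -0.0026  0.0004] [ 0.002   0.0034 -0.0096] F [ 0.5 -1.1  1.4] Ftool [ 0.9  1.2 -1.1] w 0.007
```

Run:
```python
from fit import *
from h import *
W=cam("wrist");o=manip.get_obs();R0=np.array(o["eef_rot"]);p0=np.array(o["tcp_pos"])
for z in (.15,.167,.186): print(z,proj(W,p0+R0@[0,0,z]), proj(W,p0+R0@[0,-.0075,z]))
c=manip.camera("wrist"); cv2.imwrite("pics/w2.png",c["color"][:,:,::-1])
crop(cv2.imread("pics/w2.png"),220,190,75,75,8,"pics/w2d.png")
```

```text
0.15 [258.31478655 257.78077839] [258.30569991 245.84925167]
0.167 [258.24456434 242.75676843] [258.23544595 231.81929059]
0.186 [258.18087961 229.13144796] [258.17191109 219.13115666]
```

View pics/w2d.png

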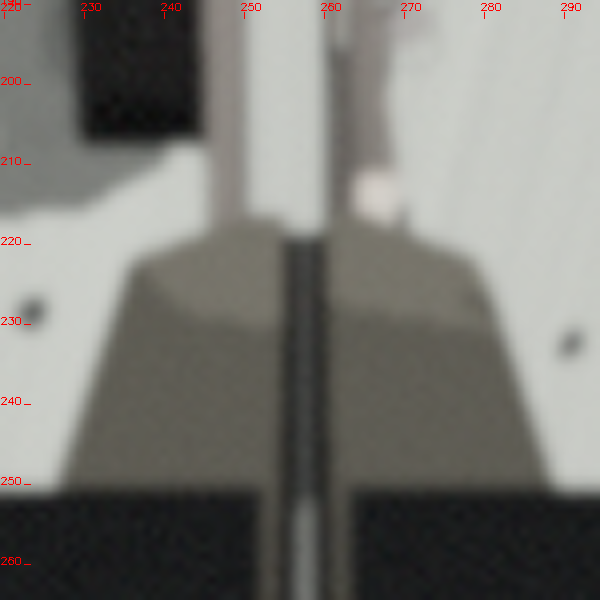

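Run:
```python
from fit import *
delta(*tgt(PARK,.02,-.003,.001))
```

```text
t 1.7 delta [-0.0024 -0.0016  0.0803] [ 0.0015  0.0031 -0.0084] F [-0.4 -0.9  0.4] Ftool [-0.4  0.7 -0.7] w 0.004
```

```bash
python3 -m pendant '[[[-0.0024,-0.0016,0.03,0.0015,0.003,-0.0084,1],[-0.0024,-0.0016,0.06,0.0015,0.003,-0.0084,1],[-0.0024,-0.0016,0.075,0.0015,0.003,-0.0084,1],[-0.0024,-0.0016,0.08,0.0015,0.003,-0.0084,1],[-0.0024,-0.0016,0.08,0.0015,0.003,-0.0084,1]]]' 10
python3 - <<'E'
from fit import *
from h import *
delta(*tgt(PARK,.02,-.003,.001))
c=manip.camera("wrist"); cv2.imwrite("pics/w3.png",c["color"][:,:,::-1])
crop(cv2.imread("pics/w3.png"),180,130,150,140,4,"pics/w3d.png")
E
```

```text
t: 2.2
tcp_pos: [0.4228, -0.1685, 0.2799]
eef_rot: [[0.827, 0.299, 0.477], [0.259, -0.954, 0.15], [0.5, -0.0, -0.866]]
contact_force: [1.0, -0.3, 0.3]
width: 0.007
t 2.2 delta [-0.0001  0.0004 -0.0001] [-0.0013  0.0003  0.0019] F [ 1.  -0.3  0.3] Ftool [0.9 0.6 0.2] w 0.007
```

View pics/w3d.png

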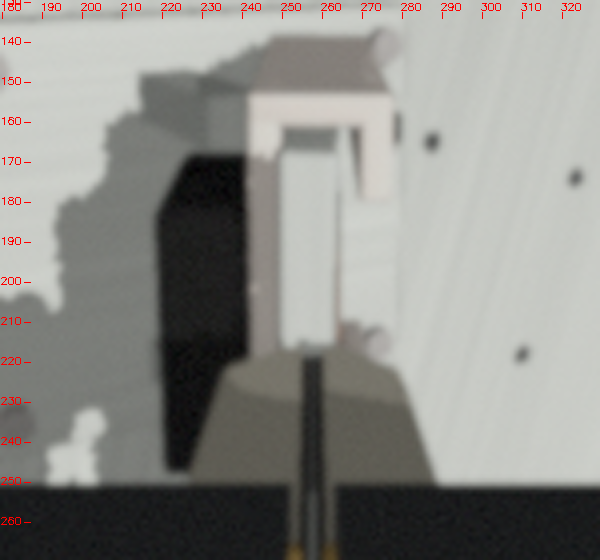

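The cassette's top edge (columns 250–263) is centred under the shut fingertips (about 257). Pressing in small steps now.

```bash
python3 -m pendant '[[[0,0,0.004,0,0,0,1],[0,0,0.007,0,0,0,1],[0,0,0.009,0,0,0,1],[0,0,0.0105,0,0,0,1],[0,0,0.012,0,0,0,1],[0,0,0.013,0,0,0,1],[0,0,0.014,0,0,0,1],[0,0,0.014,0,0,0,1]]]'
python3 - <<'E'
from fit import *
delta(*tgt(PARK,.006,-.003,.001))
E
```

```text
t: 3.05
tcp_pos: [0.4295, -0.1663, 0.2686]
eef_rot: [[0.825, 0.299, 0.479], [0.26, -0.954, 0.149], [0.501, 0.002, -0.865]]
contact_force: [-3.7, -0.9, 6.8]
width: 0.005
t 3.05 delta [-0.0006  0.0004  0.0006] [-0.     -0.0013  0.0034] F [-3.7 -0.9  6.8] Ftool [ 0.2 -0.2 -7.8] w 0.005
```

```bash
python3 -m pendant '[[[0,0,0.001,0,0,0,1],[0,0,0.002,0,0,0,1],[0,0,0.002,0,0,0,1]]]'
python3 - <<'E'
from fit import *
delta(*tgt(PARK,.004,-.003,.001))
E
```

```text
t: 3.35
tcp_pos: [0.4306, -0.1662, 0.2676]
eef_rot: [[0.825, 0.299, 0.479], [0.26, -0.954, 0.148], [0.502, 0.002, -0.865]]
contact_force: [-7.2, -1.1, 12.4]
width: 0.006
t 3.35 delta [-0.001   0.0003  0.0012] [ 0.0006 -0.0021  0.0037] F [-7.2 -1.1 12.4] Ftool [ -0.   -1.  -14.3] w 0.006
```

Force rose by 6.5 N over 1.4 mm, so the buffer is met. I'll retract slowly so the cassette follows.

```bash
python3 -m pendant '[[[0,0,-0.002,0,0,0,1],[0,0,-0.004,0,0,0,1],[0,0,-0.007,0,0,0,1],[0,0,-0.010,0,0,0,1],[0,0,-0.013,0,0,0,1],[0,0,-0.016,0,0,0,1],[0,0,-0.019,0,0,0,1],[0,0,-0.022,0,0,0,1]]]'
python3 - <<'E'
from fit import *
delta(*tgt(PARK,.03,-.003,.001))
E
python3 -m pendant '[[[0,0,-0.010,0,0,0,1],[0,0,-0.03,0,0,0,1],[0,0,-0.05,0,0,0,0.2],[0,0,-0.05,0,0,0,-0.2]]]'
python3 - <<'E'
from fit import *
from h import *
delta(*tgt(PARK,.03,-.003,.001))
c=manip.camera("wrist"); cv2.imwrite("pics/w4.png",c["color"][:,:,::-1])
crop(cv2.imread("pics/w4.png"),180,110,150,140,4,"pics/w4d.png")
c=manip.camera("side"); cv2.imwrite("pics/s4.png",c["color"][:,:,::-1])
crop(cv2.imread("pics/s4.png"),245,130,90,90,6,"pics/s4d.png")
E
```

```text
t: 4.15
tcp_pos: [0.4197, -0.1692, 0.2853]
eef_rot: [[0.826, 0.3, 0.477], [0.26, -0.954, 0.15], [0.5, 0.0, -0.866]]
contact_force: [0.7, -0.5, 0.1]
width: 0.004
t 4.15 delta [-0.0001  0.0007 -0.0038] [-0.0013 -0.0002  0.003 ] F [ 0.7 -0.5  0.1] Ftool [0.5 0.7 0.2] w 0.004
t: 4.55
tcp_pos: [0.3954, -0.177, 0.3314]
eef_rot: [[0.824, 0.299, 0.481], [0.26, -0.954, 0.147], [0.503, 0.004, -0.865]]
contact_force: [0.3, -0.4, 0.6]
width: 0.124
t 4.55 delta [-0.0012  0.0003  0.0488] [ 0.0019 -0.003   0.0039] F [ 0.3 -0.4  0.6] Ftool [ 0.4  0.5 -0.4] w 0.124
```

View pics/w4d.png

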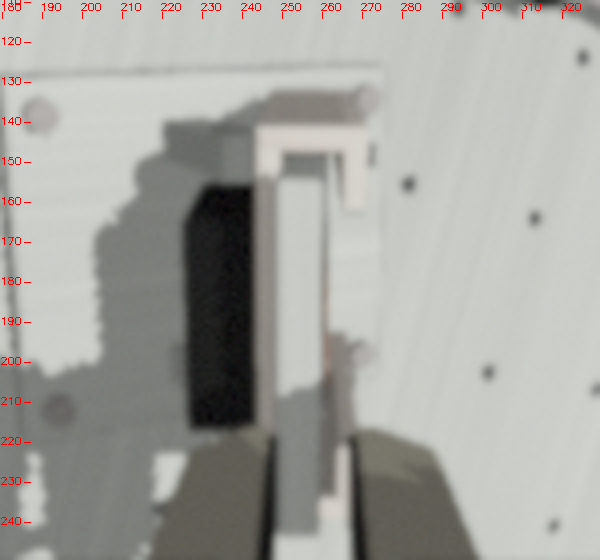

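View pics/s4d.png

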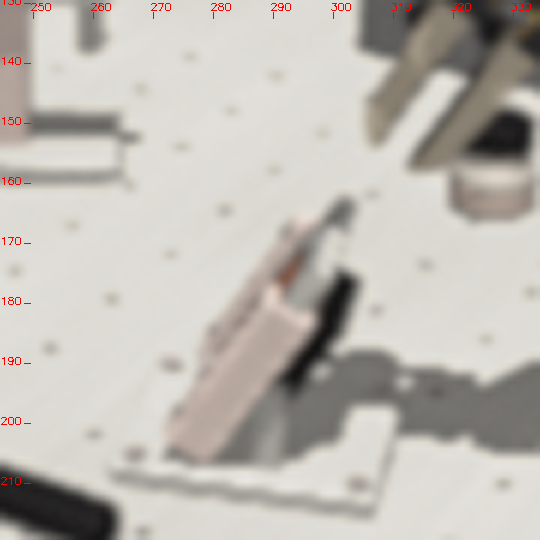

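Run:
```python
from fit import *
W=cam("wrist");S=cam("side")
for o in (.005,.011,.024):
  for sx in (-1,1):
    P=bay(PARK,M+tx*(sx*.005-.002)+[0,.042,0]+ax*o); print(o,sx,proj(W,P).round(1),proj(S,P).round(1))
print(proj(W,bay(PARK,rim(-1,1))))
```

```text
0.005 -1 [253.2 151.1] [295.8 182. ]
0.005 1 [264.2 151.1] [292.9 180.1]
0.011 -1 [253.1 152.2] [297.  180.5]
0.011 1 [264.4 152.2] [294.  178.6]
0.024 -1 [252.8 154.8] [299.5 177.2]
0.024 1 [264.8 154.8] [296.5 175.3]
[246.63095978 141.44514676]
```

Run:
```python
from fit import *
from h import *
W=cam("wrist");S=cam("side")
for o in (.005,.011,.024):
  for sx in (-1,1):
    P=bay(PARK,M+tx*(sx*.005-.002)+[0,-.042,0]+ax*o); print(o,sx,proj(S,P).round(1))
crop(cv2.imread("pics/s4.png"),270,155,45,40,9,"pics/a.png");crop(cv2.imread("pics/side0.png"),270,155,45,40,9,"pics/b.png")
cv2.imwrite("pics/ab.png",np.hstack([cv2.imread("pics/b.png")[:,:390],cv2.imread("pics/a.png")[:,:390]]))
```

```text
0.005 -1 [300.5 169. ]
0.005 1 [297.7 167.1]
0.011 -1 [301.6 167.5]
0.011 1 [298.8 165.7]
0.024 -1 [304.  164.3]
0.024 1 [301.2 162.5]
```

View pics/ab.png

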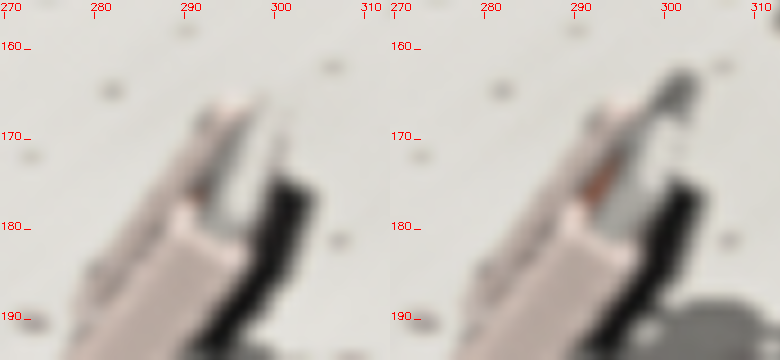

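The cassette has popped up: its far top corner moved from (298.5,165.5) to (302,162.5), as predicted for 24 mm out. Next I'll grasp it.

```bash
python3 - <<'E'
from fit import *
delta(*tgt(PARK,.04,-.0045,.0007))
E
python3 -m pendant '[[[-0.0025,0,0.01,0.001,-0.003,0.004,-0.1],[-0.0025,0,0.03,0.001,-0.003,0.004,-0.1],[-0.0025,0,0.038,0.001,-0.003,0.004,-0.1],[-0.0025,0,0.038,0.001,-0.003,0.004,-0.1],[-0.0025,0,0.038,0.001,-0.003,0.004,-0.1]]]'
python3 - <<'E'
from fit import *
from h import *
delta(*tgt(PARK,.006,-.0045,.0007))
c=manip.camera("wrist"); cv2.imwrite("pics/w5.png",c["color"][:,:,::-1])
crop(cv2.imread("pics/w5.png"),180,130,150,140,4,"pics/w5d.png")
E
```

```text
t 4.85 delta [-0.0015  0.0004  0.0353] [-0.0019  0.0001  0.0029] F [-0.4 -0.2  0.5] Ftool [-0.2  0.1 -0.7] w 0.386
t: 5.35
tcp_pos: [0.4121, -0.1716, 0.2946]
eef_rot: [[0.829, 0.297, 0.475], [0.257, -0.955, 0.15], [0.498, -0.002, -0.867]]
contact_force: [-0.2, -0.2, 0.2]
width: 0.553
t 5.35 delta [0.0007 0.0004 0.0322] [-0.0023  0.0026 -0.0008] F [-0.2 -0.2  0.2] Ftool [-0.1  0.1 -0.3] w 0.553
```

View pics/w5d.png

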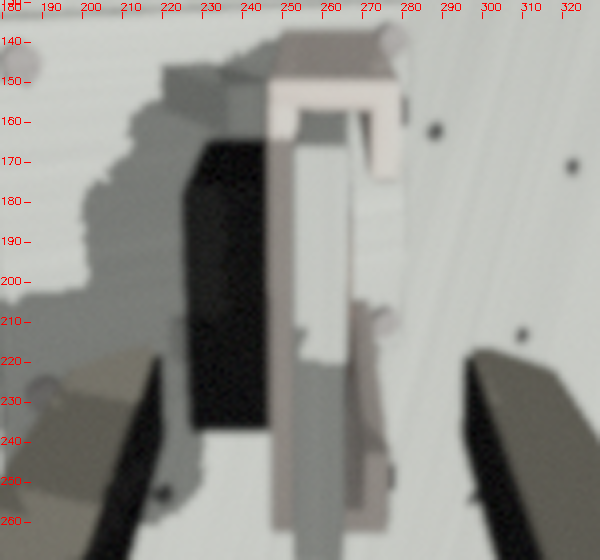

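```bash
python3 -m pendant '[[[0.0018,0.0004,0.012,-0.002,0.0026,-0.001,-0.1],[0.0018,0.0004,0.024,-0.002,0.0026,-0.001,-0.1],[0.0018,0.0004,0.032,-0.002,0.0026,-0.001,-0.1],[0.0018,0.0004,0.032,-0.002,0.0026,-0.001,-0.1],[0.0018,0.0004,0.032,-0.002,0.0026,-0.001,-0.1]]]'
python3 - <<'E'
from fit import *
from h import *
delta(*tgt(PARK,.006,-.0025,.0007))
c=manip.camera("wrist"); cv2.imwrite("pics/w6.png",c["color"][:,:,::-1])
crop(cv2.imread("pics/w6.png"),180,130,150,140,4,"pics/w6d.png")
c=manip.camera("side"); cv2.imwrite("pics/s6.png",c["color"][:,:,::-1])
crop(cv2.imread("pics/s6.png"),245,130,90,90,6,"pics/s6d.png")
E
```

```text
t: 5.9
tcp_pos: [0.429, -0.1667, 0.2674]
eef_rot: [[0.827, 0.297, 0.477], [0.257, -0.955, 0.149], [0.5, -0.0, -0.866]]
contact_force: [0.3, -0.8, 0.1]
width: 0.548
t 5.9 delta [ 0.0011 -0.     -0.0001] [-0.0005  0.0002  0.0001] F [ 0.3 -0.8  0.1] Ftool [ 0.1  0.8 -0.1] w 0.548
```

View pics/w6d.png

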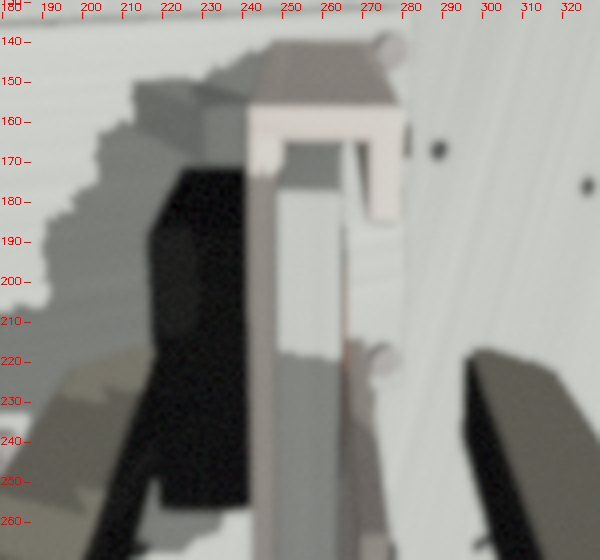

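View pics/s6d.png

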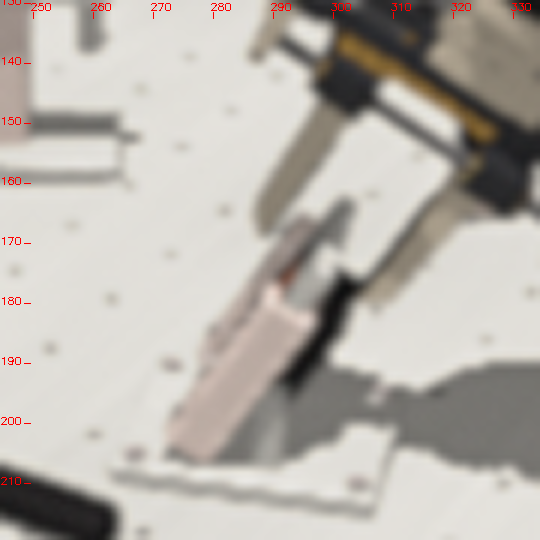

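```bash
python3 -m pendant '[[[0,0,0,0,0,0,0.4],[0,0,0,0,0,0,0.6],[0,0,0,0,0,0,0.75],[0,0,0,0,0,0,1],[0,0,0,0,0,0,1],[0,0,0,0,0,0,1],[0,0,0,0,0,0,1]]]' 20
python3 - <<'E'
from fit import *
delta(*tgt(PARK,.006,-.0025,.0007))
E
```

```text
t: 6.7
tcp_pos: [0.4288, -0.1668, 0.2677]
eef_rot: [[0.827, 0.297, 0.478], [0.257, -0.955, 0.148], [0.5, 0.0, -0.866]]
contact_force: [-1.3, -0.5, 0.9]
width: 0.105
t 6.7 delta [ 0.001  -0.0001  0.0002] [ 0.0002 -0.0002  0.0001] F [-1.3 -0.5  0.9] Ftool [-0.8  0.1 -1.5] w 0.105
```

```bash
python3 -m pendant '[[[0,0,-0.006,0,0,0,1],[0,0,-0.016,0,0,0,1],[0,0,-0.028,0,0,0,1],[0,0,-0.042,0,0,0,1],[0,0,-0.056,0,0,0,1],[0,0,-0.072,0,0,0,1],[0,0,-0.09,0,0,0,1],[0,0,-0.1,0,0,0,1]]]' 25
python3 - <<'E'
from fit import *
from h import *
delta(*tgt(PARK,.1,-.0025,.0007))
for n in("wrist","side"):
  c=manip.camera(n); cv2.imwrite(f"pics/{n[0]}7.png",c["color"][:,:,::-1])
E
```

```text
t: 7.5
tcp_pos: [0.3802, -0.1818, 0.3563]
eef_rot: [[0.826, 0.296, 0.479], [0.257, -0.955, 0.147], [0.501, 0.002, -0.865]]
contact_force: [0.0, 0.6, -0.2]
width: 0.104
t 7.5 delta [ 0.0008 -0.      0.0084] [ 0.0019 -0.0013  0.0006] F [ 0.   0.6 -0.2] Ftool [ 0.1 -0.6  0.3] w 0.104
```

View pics/w7.png

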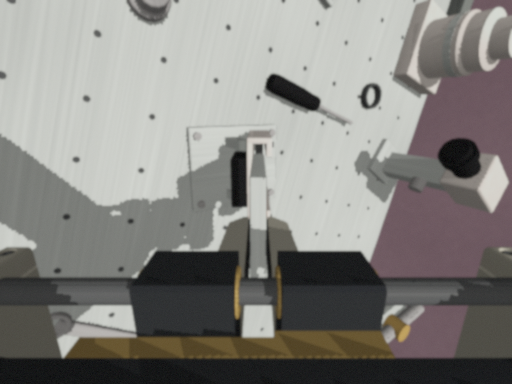

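View pics/s7.png

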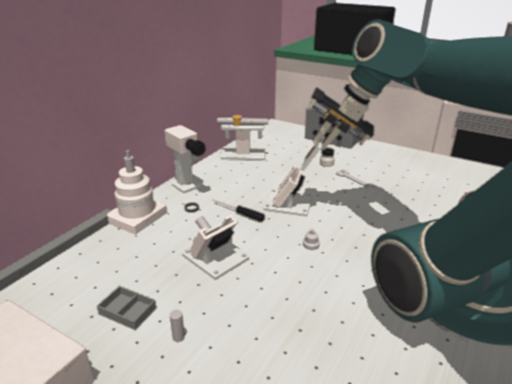

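The cassette is held and clear of the park bay. Now lifting and carrying it to the beam bay.

Run:
```python
from fit import *
P,R=tgt(BEAM,.13,-.001,0); print(P); d,w=delta(P,R)
o=manip.get_obs(); print(np.linalg.norm(w))
```

```text
[0.40311323 0.23263792 0.37616403]
t 7.6 delta [ 0.1353 -0.3892  0.054 ] [-0.2651 -0.0023  0.4628] F [-0.6  0.3 -1.6] Ftool [-1.2 -0.5  1.1] w 0.103
0.533407649246917
```

```bash
python3 -m pendant '[[[0.03,0.007,-0.01,0,0,0,1],[0.06,-0.03,-0.008,-0.03,0,0.05,1],[0.09,-0.08,-0.002,-0.08,0,0.14,1],[0.11,-0.13,0.005,-0.13,0,0.23,1],[0.128,-0.18,0.016,-0.18,0,0.3,1],[0.14,-0.22,0.025,-0.2,0,0.36,1],[0.15,-0.26,0.03,-0.23,0,0.42,1],[0.15,-0.3,0.04,-0.25,0,0.44,1]]]'
python3 - <<'E'
from fit import *
delta(*tgt(BEAM,.13,-.001,0))
E
```

```text
t: 8.4
tcp_pos: [0.4373, 0.123, 0.3977]
eef_rot: [[0.847, -0.206, 0.491], [-0.18, -0.979, -0.1], [0.501, -0.004, -0.865]]
contact_force: [1.3, -0.1, -2.1]
width: 0.104
t 8.4 delta [-0.0595 -0.1002 -0.0091] [-0.0162 -0.001   0.02  ] F [ 1.3 -0.1 -2.1] Ftool [ 0.1 -0.2  2.5] w 0.104
```

```bash
python3 -m pendant '[[[-0.015,-0.04,-0.004,-0.016,0,0.02,1],[-0.04,-0.075,-0.007,-0.016,0,0.02,1],[-0.0595,-0.09,-0.009,-0.016,0,0.02,1],[-0.0595,-0.09,-0.009,-0.016,0,0.02,1],[-0.0595,-0.09,-0.009,-0.016,0,0.02,1]]]'
python3 - <<'E'
from fit import *
delta(*tgt(BEAM,.13,-.001,0))
E
```

```text
t: 8.9
tcp_pos: [0.4009, 0.2209, 0.3754]
eef_rot: [[0.844, -0.227, 0.486], [-0.196, -0.974, -0.114], [0.499, 0.001, -0.867]]
contact_force: [-0.4, -0.6, -1.9]
width: 0.103
t 8.9 delta [-0.0001 -0.0119 -0.0009] [-0.0011  0.0013  0.0046] F [-0.4 -0.6 -1.9] Ftool [-1.2  0.6  1.5] w 0.103
```

```bash
python3 -m pendant '[[[0,-0.012,-0.001,-0.001,0.001,0.0046,1],[0,-0.012,-0.001,-0.001,0.001,0.0046,1],[0,-0.012,-0.001,-0.001,0.001,0.0046,1]]]'
python3 - <<'E'
from fit import *
from h import *
delta(*tgt(BEAM,.13,-.001,0))
for n in("wrist","side","top"):
  c=manip.camera(n); cv2.imwrite(f"pics/{n[0]}8.png",c["color"][:,:,::-1])
crop(cv2.imread("pics/w8.png"),200,100,130,150,4,"pics/w8d.png")
crop(cv2.imread("pics/s8.png"),170,150,100,100,6,"pics/s8d.png")
E
```

```text
t: 9.2
tcp_pos: [0.4038, 0.2321, 0.377]
eef_rot: [[0.842, -0.233, 0.487], [-0.202, -0.972, -0.116], [0.5, -0.001, -0.866]]
contact_force: [0.7, 0.0, -1.5]
width: 0.105
t 9.2 delta [-0.001  -0.0003  0.0003] [ 0.0005 -0.0004 -0.0024] F [ 0.7  0.  -1.5] Ftool [-0.1 -0.2  1.6] w 0.105
```

View pics/w8.png

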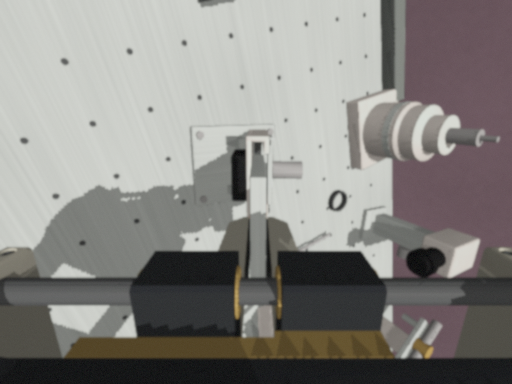

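View pics/w8d.png

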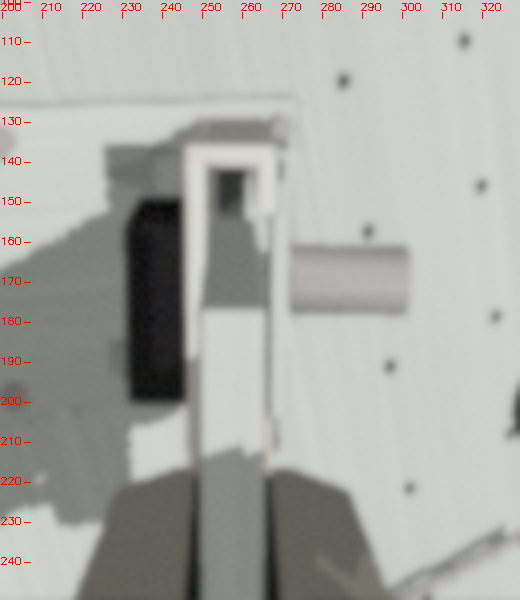

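View pics/s8d.png

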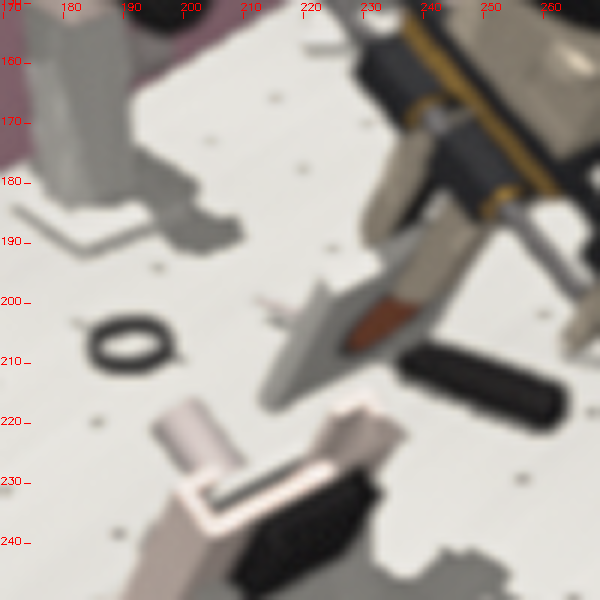

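Run:
```python
from fit import *
from h import *
crop(cv2.imread("pics/w8.png"),236,120,44,70,9,"pics/w8e.png")
W=cam("wrist");o=manip.get_obs();R0=np.array(o["eef_rot"]);p0=np.array(o["tcp_pos"])
for sx in (-.005,0,.005):
  print(sx,[proj(W,p0+R0@[sx,-.042,z]).round(1).tolist() for z in(.1665,.2525)])
for n,P in [("rim-+",rim(-1,1)),("rim++",rim(1,1)),("foot++",foot(1,1)),("foot-+",foot(-1,1))]: print(n,proj(W,bay(BEAM,P)).round(1),(W["R"]@bay(BEAM,P)+W["t"])[2].round(3))
```

```text
-0.005 [[249.7, 177.3], [252.5, 152.2]]
0 [[258.5, 177.3], [258.1, 152.2]]
0.005 [[267.2, 177.3], [263.8, 152.2]]
rim-+ [246.2 134.8] 0.293
rim++ [269.7 134.8] 0.293
foot++ [275.  122.6] 0.406
foot-+ [191.6 125.9] 0.344
```

View pics/w8e.png

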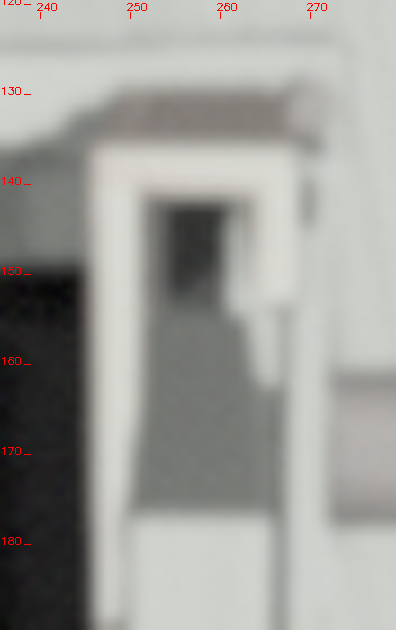

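```bash
python3 - <<'E'
from fit import *
delta(*tgt(BEAM,.075,-.0005,0))
E
python3 -m pendant '[[[-0.0005,-0.0003,0.015,0,0,-0.002,1],[-0.0005,-0.0003,0.035,0,0,-0.002,1],[-0.0005,-0.0003,0.05,0,0,-0.002,1],[-0.0005,-0.0003,0.055,0,0,-0.002,1],[-0.0005,-0.0003,0.055,0,0,-0.002,1]]]'
python3 - <<'E'
from fit import *
from h import *
delta(*tgt(BEAM,.075,-.0005,0))
for n in("wrist","side"):
  c=manip.camera(n); cv2.imwrite(f"pics/{n[0]}9.png",c["color"][:,:,::-1])
crop(cv2.imread("pics/w9.png"),220,120,70,100,6,"pics/w9d.png")
crop(cv2.imread("pics/s9.png"),185,180,70,70,8,"pics/s9d.png")
E
```

```text
t 9.4 delta [-0.0003 -0.0005  0.0554] [ 0.0004 -0.0005 -0.0024] F [ 0.6 -0.5 -1.9] Ftool [-0.4  0.3  1.9] w 0.101
t: 9.9
tcp_pos: [0.43, 0.2262, 0.328]
eef_rot: [[0.843, -0.231, 0.486], [-0.2, -0.973, -0.117], [0.499, 0.001, -0.866]]
contact_force: [-0.3, -0.1, -1.8]
width: 0.105
t 9.9 delta [ 0.0006 -0.0001 -0.0005] [0.0014 0.0008 0.0002] F [-0.3 -0.1 -1.8] Ftool [-1.1  0.1  1.4] w 0.105
```

View pics/w9d.png

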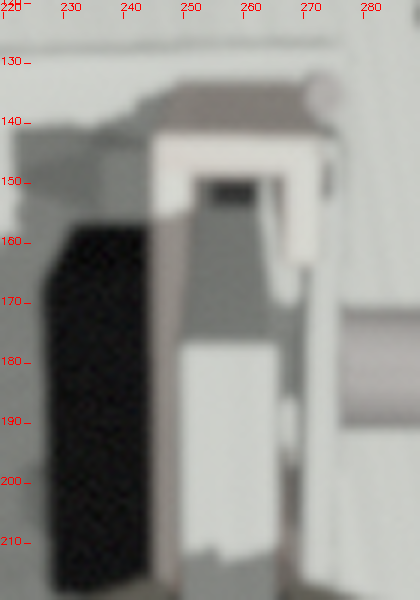

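View pics/s9d.png

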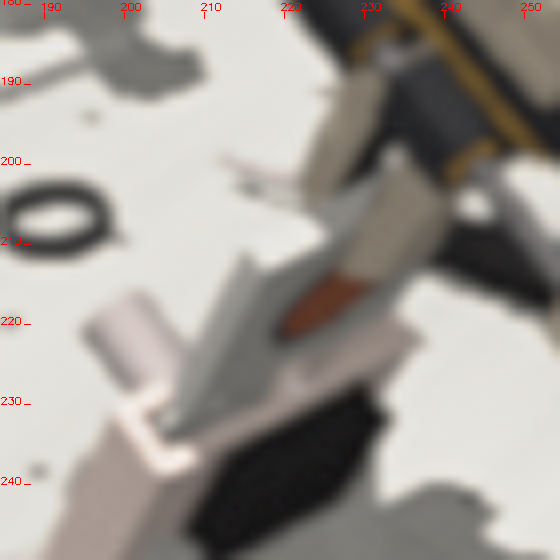

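```bash
python3 -m pendant '[[[0.001,0,0.003,0.001,0.001,0,1],[0.001,0,0.007,0.001,0.001,0,1],[0.001,0,0.012,0.001,0.001,0,1],[0.001,0,0.017,0.001,0.001,0,1],[0.001,0,0.02,0.001,0.001,0,1]]]'
python3 - <<'E'
from fit import *
from h import *
delta(*tgt(BEAM,.055,-.0005,0))
for n in("wrist","side"):
  c=manip.camera(n); cv2.imwrite(f"pics/{n[0]}10.png",c["color"][:,:,::-1])
crop(cv2.imread("pics/w10.png"),220,120,70,100,6,"pics/w10d.png")
crop(cv2.imread("pics/s10.png"),185,180,70,70,8,"pics/s10d.png")
E
```

```text
t: 10.5
tcp_pos: [0.4405, 0.2238, 0.3115]
eef_rot: [[0.842, -0.23, 0.487], [-0.2, -0.973, -0.115], [0.501, -0.0, -0.866]]
contact_force: [0.0, -0.5, -2.0]
width: 0.103
t 10.5 delta [-0.0004  0.     -0.0002] [-0.0005 -0.001   0.0002] F [ 0.  -0.5 -2. ] Ftool [-0.9  0.4  1.8] w 0.103
```

View pics/w10d.png

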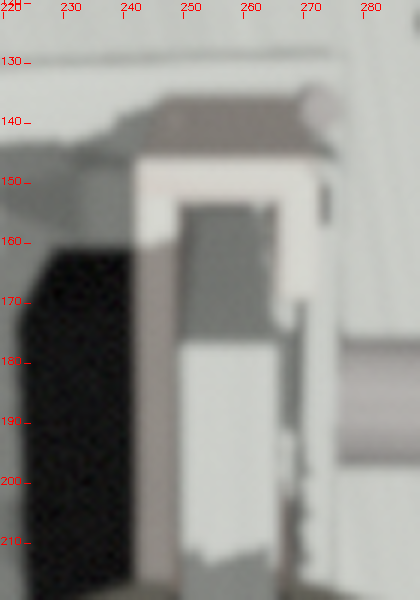

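View pics/s10d.png

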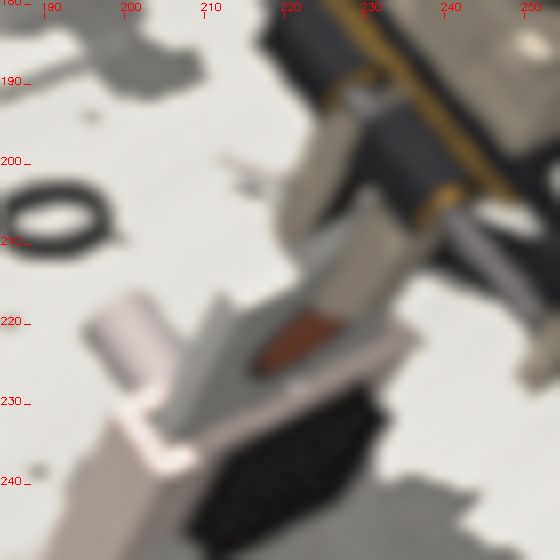

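```bash
python3 -m pendant '[[[0,0,0.006,0,0,0,1],[0,0,0.012,0,0,0,1],[0,0,0.018,0,0,0,1],[0,0,0.024,0,0,0,1],[0,0,0.03,0,0,0,1]]]'
python3 - <<'E'
from fit import *
delta(*tgt(BEAM,.025,-.0005,0))
E
python3 -m pendant '[[[0,0,0.004,0,0,0,1],[0,0,0.008,0,0,0,1],[0,0,0.011,0,0,0,1],[0,0,0.013,0,0,0,1],[0,0,0.013,0,0,0,1]]]'
python3 - <<'E'
from fit import *
from h import *
delta(*tgt(BEAM,.012,-.0005,0))
for n in("wrist","side"):
  c=manip.camera(n); cv2.imwrite(f"pics/{n[0]}11.png",c["color"][:,:,::-1])
crop(cv2.imread("pics/w11.png"),220,120,70,100,6,"pics/w11d.png")
crop(cv2.imread("pics/s11.png"),185,180,70,70,8,"pics/s11d.png")
E
```

```text
t: 11.1
tcp_pos: [0.4552, 0.2203, 0.2856]
eef_rot: [[0.842, -0.23, 0.488], [-0.2, -0.973, -0.115], [0.501, -0.001, -0.865]]
contact_force: [-0.5, -1.5, -1.0]
width: 0.103
t 11.1 delta [-0.0006  0.0001 -0.0002] [-0.0007 -0.0012  0.0002] F [-0.5 -1.5 -1. ] Ftool [-0.6  1.6  0.8] w 0.103
t: 11.6
tcp_pos: [0.4614, 0.2189, 0.2748]
eef_rot: [[0.842, -0.23, 0.488], [-0.2, -0.973, -0.115], [0.501, -0.001, -0.865]]
contact_force: [-0.8, -0.3, -1.3]
width: 0.108
t 11.6 delta [-0.0006  0.0001  0.0003] [-0.0007 -0.0013  0.0001] F [-0.8 -0.3 -1.3] Ftool [-1.3  0.5  0.8] w 0.108
```

View pics/w11d.png

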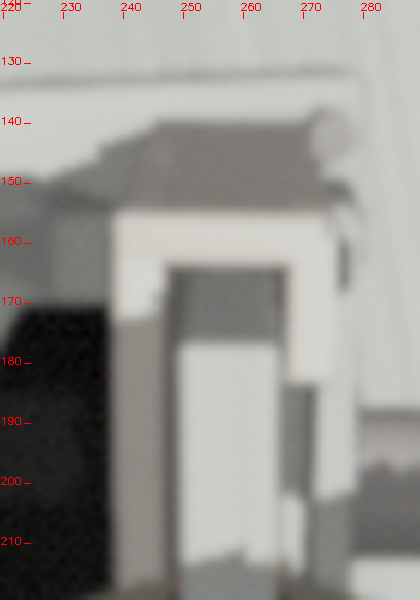

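View pics/s11d.png

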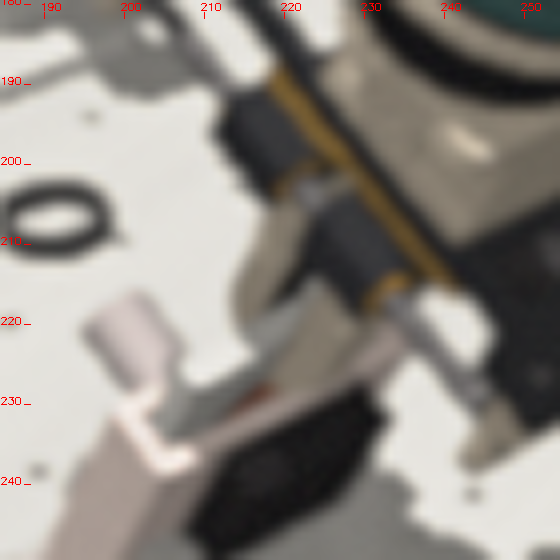

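```bash
python3 -m pendant '[[[0,0,0.002,0,0,0,1],[0,0,0.003,0,0,0,1],[0,0,0.004,0,0,0,1],[0,0,0.004,0,0,0,1]]]'
python3 - <<'E'
from fit import *
delta(*tgt(BEAM,.008,-.0005,0))
E
python3 -m pendant '[[[0,0,0.001,0,0,0,1],[0,0,0.002,0,0,0,1],[0,0,0.002,0,0,0,1]]]'
python3 - <<'E'
from fit import *
delta(*tgt(BEAM,.006,-.0005,0))
E
```

```text
t: 12.1
tcp_pos: [0.4633, 0.2185, 0.2714]
eef_rot: [[0.842, -0.23, 0.488], [-0.2, -0.973, -0.115], [0.501, -0.001, -0.865]]
contact_force: [-0.1, 0.1, -1.4]
width: 0.106
t 12.1 delta [-0.0006  0.0001  0.0004] [-0.0008 -0.0013  0.0001] F [-0.1  0.1 -1.4] Ftool [-0.8 -0.1  1.2] w 0.106
t: 12.4
tcp_pos: [0.4642, 0.2182, 0.2696]
eef_rot: [[0.842, -0.23, 0.488], [-0.2, -0.973, -0.115], [0.501, -0.001, -0.865]]
contact_force: [0.4, 0.0, -2.0]
width: 0.103
t 12.4 delta [-0.0006  0.0001  0.0003] [-0.0008 -0.0013  0.0002] F [ 0.4  0.  -2. ] Ftool [-0.7 -0.1  1.9] w 0.103
```

```bash
python3 -m pendant '[[[0,0,0.001,0,0,0,1],[0,0,0.0015,0,0,0,1],[0,0,0.002,0,0,0,1],[0,0,0.002,0,0,0,1]]]'
python3 - <<'E'
from fit import *
from h import *
delta(*tgt(BEAM,.004,-.0005,0))
for n in("wrist","side"):
  c=manip.camera(n); cv2.imwrite(f"pics/{n[0]}12.png",c["color"][:,:,::-1])
crop(cv2.imread("pics/w12.png"),215,130,90,100,6,"pics/w12d.png")
crop(cv2.imread("pics/s12.png"),185,180,70,70,8,"pics/s12d.png")
E
```

```text
t: 12.8
tcp_pos: [0.4652, 0.218, 0.2681]
eef_rot: [[0.842, -0.23, 0.488], [-0.2, -0.973, -0.115], [0.501, -0.001, -0.865]]
contact_force: [-1.2, -0.4, 1.4]
width: 0.105
t 12.8 delta [-0.0008  0.0001  0.0005] [-0.0009 -0.0015  0.0001] F [-1.2 -0.4  1.4] Ftool [-0.2  0.6 -1.7] w 0.105
```

View pics/w12d.png

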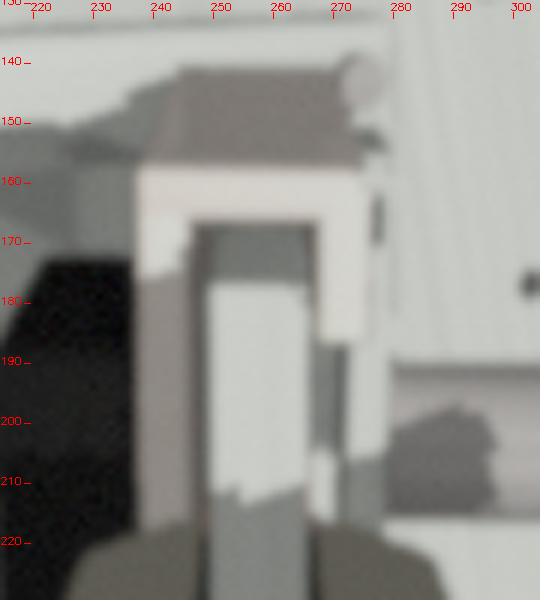

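View pics/s12d.png

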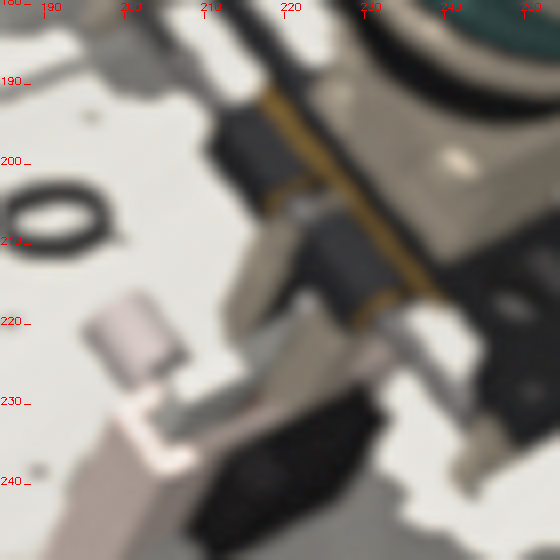

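Axial force stepped by 3.6 N, which is the spring preload, at the same tool-to-rim geometry as the park-bay grasp. The cassette is standing on the raised carriage. Releasing.

```bash
python3 -m pendant '[[[0,0,0,0,0,0,0.7],[0,0,0,0,0,0,0.5],[0,0,0,0,0,0,0.3],[0,0,0,0,0,0,0.3]]]'
python3 - <<'E'
from fit import *
delta(*tgt(BEAM,.004,-.0005,0))
E
python3 -m pendant '[[[0,0,-0.01,0,0,0,0.3],[0,0,-0.025,0,0,0,0.3],[0,0,-0.045,0,0,0,0.3],[0,0,-0.045,0,0,0,0.7],[0,0,-0.045,0,0,0,1],[0,0,-0.045,0,0,0,1]]]'
python3 - <<'E'
from fit import *
from h import *
delta(*tgt(BEAM,.049,-.0005,0))
for n in("wrist","side"):
  c=manip.camera(n); cv2.imwrite(f"pics/{n[0]}13.png",c["color"][:,:,::-1])
crop(cv2.imread("pics/w13.png"),215,130,100,120,5,"pics/w13d.png")
crop(cv2.imread("pics/s13.png"),185,180,70,70,8,"pics/s13d.png")
E
```

```text
t: 13.3
tcp_pos: [0.4652, 0.218, 0.2681]
eef_rot: [[0.842, -0.23, 0.488], [-0.2, -0.973, -0.115], [0.501, -0.001, -0.865]]
contact_force: [-0.5, -0.3, -0.2]
width: 0.336
t 13.3 delta [-0.0007  0.0001  0.0005] [-0.0009 -0.0015  0.0001] F [-0.5 -0.3 -0.2] Ftool [-0.5  0.4 -0.1] w 0.336
t: 13.9
tcp_pos: [0.4432, 0.2231, 0.3066]
eef_rot: [[0.842, -0.23, 0.488], [-0.2, -0.973, -0.115], [0.501, -0.0, -0.865]]
contact_force: [-0.2, -0.8, -1.1]
width: 0.143
t 13.9 delta [-0.0004  0.      0.0002] [-0.0007 -0.0011  0.0003] F [-0.2 -0.8 -1.1] Ftool [-0.6  0.9  0.9] w 0.143
```

View pics/w13d.png

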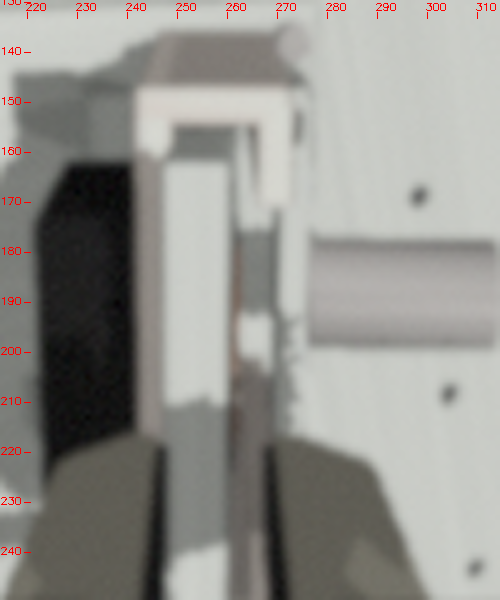

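View pics/s13d.png

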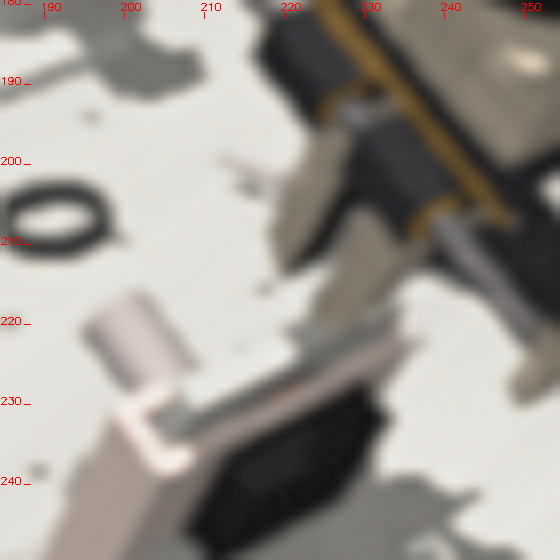

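```bash
python3 -m pendant '[[[-0.003,0,0,-0.0007,-0.001,0,1],[-0.003,0,0.008,-0.0007,-0.001,0,1],[-0.003,0,0.016,-0.0007,-0.001,0,1],[-0.003,0,0.02,-0.0007,-0.001,0,1],[-0.003,0,0.02,-0.0007,-0.001,0,1]]]'
python3 - <<'E'
from fit import *
from h import *
delta(*tgt(BEAM,.029,-.0035,0))
for n in("wrist",):
  c=manip.camera(n); cv2.imwrite(f"pics/{n[0]}14.png",c["color"][:,:,::-1])
crop(cv2.imread("pics/w14.png"),215,130,100,120,5,"pics/w14d.png")
E
```

```text
t: 14.5
tcp_pos: [0.4507, 0.2213, 0.2872]
eef_rot: [[0.843, -0.231, 0.486], [-0.2, -0.973, -0.116], [0.499, 0.001, -0.866]]
contact_force: [-0.5, -0.0, -0.3]
width: 0.006
t 14.5 delta [-0.0004 -0.     -0.0005] [0.0009 0.0007 0.0003] F [-0.5 -0.  -0.3] Ftool [-0.6  0.1  0. ] w 0.006
```

View pics/w14d.png

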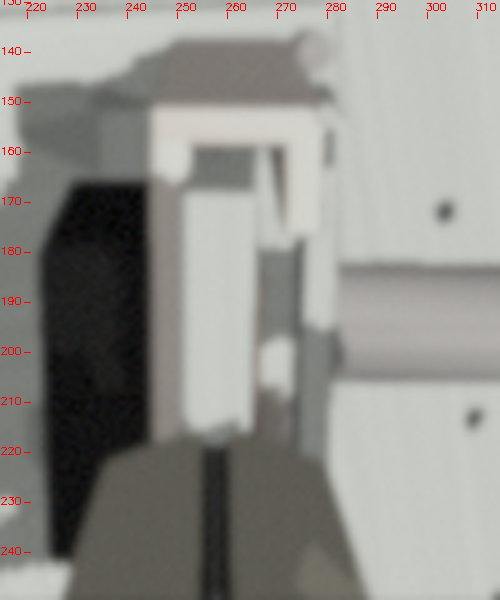

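```bash
python3 -m pendant '[[[0,0,0.003,0,0,0,1],[0,0,0.005,0,0,0,1],[0,0,0.007,0,0,0,1],[0,0,0.009,0,0,0,1],[0,0,0.011,0,0,0,1],[0,0,0.013,0,0,0,1],[0,0,0.015,0,0,0,1],[0,0,0.015,0,0,0,1]]]'
python3 - <<'E'
from fit import *
delta(*tgt(BEAM,.014,-.0035,0))
E
python3 -m pendant '[[[0,0,0.002,0,0,0,1],[0,0,0.004,0,0,0,1],[0,0,0.006,0,0,0,1],[0,0,0.007,0,0,0,1],[0,0,0.008,0,0,0,1],[0,0,0.008,0,0,0,1]]]'
python3 - <<'E'
from fit import *
delta(*tgt(BEAM,.006,-.0035,0))
E
```

```text
t: 15.35
tcp_pos: [0.458, 0.2198, 0.2756]
eef_rot: [[0.842, -0.231, 0.488], [-0.2, -0.973, -0.115], [0.501, -0.001, -0.865]]
contact_force: [-0.4, 0.2, 5.1]
width: 0.006
t 15.35 delta [-0.001   0.0002  0.0007] [-0.0007 -0.0012 -0.0001] F [-0.4  0.2  5.1] Ftool [ 2.2 -0.1 -4.6] w 0.006
t: 15.95
tcp_pos: [0.4619, 0.2189, 0.2688]
eef_rot: [[0.842, -0.231, 0.488], [-0.2, -0.973, -0.115], [0.501, -0.001, -0.865]]
contact_force: [1.1, 0.2, 5.8]
width: 0.006
t 15.95 delta [-0.0011  0.0002  0.0008] [-0.0007 -0.0016 -0.    ] F [1.1 0.2 5.8] Ftool [ 3.8 -0.5 -4.6] w 0.006
```

Run:
```python
from fit import *
from h import *
for n in("wrist","side"):
  c=manip.camera(n); cv2.imwrite(f"pics/{n[0]}15.png",c["color"][:,:,::-1])
crop(cv2.imread("pics/w15.png"),215,130,100,120,5,"pics/w15d.png")
crop(cv2.imread("pics/s15.png"),185,180,70,70,8,"pics/s15d.png")
```

```text
(no output)
```

View pics/w15d.png

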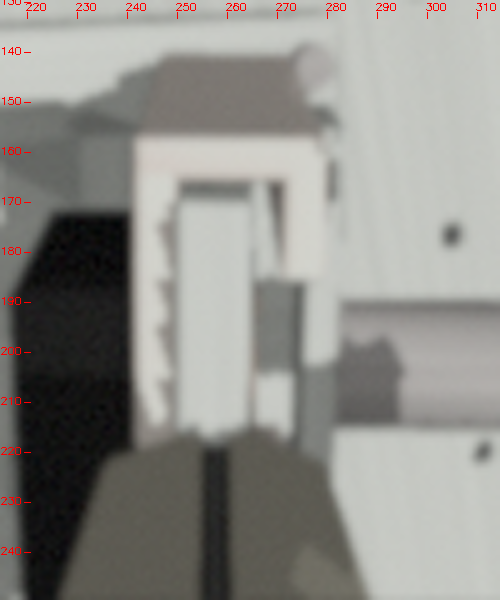

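View pics/s15d.png

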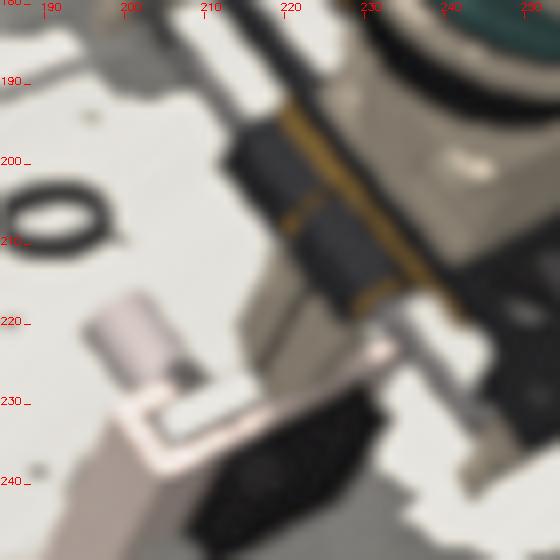

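```bash
python3 -m pendant '[[[0.0005,0,0.001,0,0,0,1],[0.0008,0,0.0015,0,0,0,1],[0.0008,0,0.002,0,0,0,1],[0.0008,0,0.002,0,0,0,1]]]'
python3 - <<'E'
from fit import *
delta(*tgt(BEAM,.004,-.0035,0))
E
python3 -m pendant '[[[0,0,0.0005,0,0,0,1],[0,0,0.001,0,0,0,1],[0,0,0.001,0,0,0,1]]]'
python3 - <<'E'
from fit import *
delta(*tgt(BEAM,.004,-.0035,0))
E
```

```text
t: 16.45
tcp_pos: [0.4634, 0.2186, 0.2676]
eef_rot: [[0.842, -0.231, 0.488], [-0.2, -0.973, -0.115], [0.501, -0.001, -0.865]]
contact_force: [-5.7, -0.1, 9.2]
width: 0.005
t 16.45 delta [-0.0019  0.0002  0.001 ] [-0.0008 -0.0012 -0.0002] F [-5.7 -0.1  9.2] Ftool [ -0.1   1.4 -10.7] w 0.005
t: 16.75
tcp_pos: [0.464, 0.2185, 0.2671]
eef_rot: [[0.842, -0.231, 0.488], [-0.2, -0.973, -0.115], [0.501, -0.001, -0.865]]
contact_force: [-7.9, -0.5, 12.7]
width: 0.005
t 16.75 delta [-0.0021  0.0003  0.0003] [-0.001  -0.0017 -0.0003] F [-7.9 -0.5 12.7] Ftool [ -0.1   2.3 -14.8] w 0.005
```

In the buffer: 14.8 N, at a slope of about 5 N/mm and with no side load left. Backing off slowly.

```bash
python3 -m pendant '[[[0,0,-0.001,0,0,0,1],[0,0,-0.002,0,0,0,1],[0,0,-0.0035,0,0,0,1],[0,0,-0.005,0,0,0,1],[0,0,-0.0065,0,0,0,1],[0,0,-0.008,0,0,0,1],[0,0,-0.0095,0,0,0,1],[0,0,-0.011,0,0,0,1]]]'
python3 - <<'E'
from fit import *
delta(*tgt(BEAM,.014,-.0035,0))
E
python3 -m pendant '[[[0,0,-0.003,0,0,0,1],[0,0,-0.02,0,0,0,1],[0,0,-0.05,0,0,0,1],[0,0,-0.09,0,0,0,1],[0,0,-0.1,0,0,0,1],[0,0,-0.1,0,0,0,1]]]'
python3 - <<'E'
from fit import *
from h import *
delta(*tgt(BEAM,.11,-.0035,0))
for n in("wrist","side","top"):
  c=manip.camera(n); cv2.imwrite(f"pics/{n[0]}16.png",c["color"][:,:,::-1])
crop(cv2.imread("pics/w16.png"),215,110,100,120,5,"pics/w16d.png")
crop(cv2.imread("pics/s16.png"),185,200,60,60,8,"pics/s16d.png")
S=cam("side");W=cam("wrist")
for o in (.005,.011,.024):
  for sx,sy in ((-1,1),(1,1),(1,-1),(-1,-1)):
    P=bay(BEAM,M+tx*(sx*.005-.002)+[0,.042*sy,0]+ax*o); print(o,sx,sy,proj(S,P).round(1),proj(W,P).round(1))
E
```

```text
t: 17.55
tcp_pos: [0.4584, 0.2196, 0.2754]
eef_rot: [[0.843, -0.231, 0.487], [-0.2, -0.973, -0.116], [0.5, 0.0, -0.866]]
contact_force: [-0.4, 0.8, 0.1]
width: 0.006
t 17.55 delta [-0.0013  0.      0.0003] [ 0.0001 -0.0001  0.0002] F [-0.4  0.8  0.1] Ftool [-0.4 -0.7 -0.4] w 0.006
t: 18.15
tcp_pos: [0.4094, 0.2314, 0.3639]
eef_rot: [[0.841, -0.23, 0.489], [-0.2, -0.973, -0.114], [0.502, -0.002, -0.865]]
contact_force: [0.3, -0.1, -1.4]
width: 0.006
t 18.15 delta [-0.0019  0.0002  0.0062] [-0.0025 -0.0027 -0.0002] F [ 0.3 -0.1 -1.4] Ftool [-0.4  0.   1.4] w 0.006
0.005 -1 1 [206.9 235.9] [254.2 145.2]
0.005 1 1 [204.4 232.6] [263.9 145.2]
0.005 1 -1 [231.4 218.3] [263.4 219.8]
0.005 -1 -1 [233.9 221.5] [254.5 219.8]
0.011 -1 1 [207.6 234.6] [254.1 146. ]
0.011 1 1 [205.1 231.2] [264. 146.]
0.011 1 -1 [232.2 217. ] [263.5 222.1]
0.011 -1 -1 [234.7 220.1] [254.4 222.1]
0.024 -1 1 [209.3 231.7] [253.9 148. ]
0.024 1 1 [206.7 228.3] [264.3 148. ]
0.024 1 -1 [234. 214.] [263.7 227.3]
0.024 -1 -1 [236.5 217.2] [254.3 227.3]
```

View pics/s16d.png

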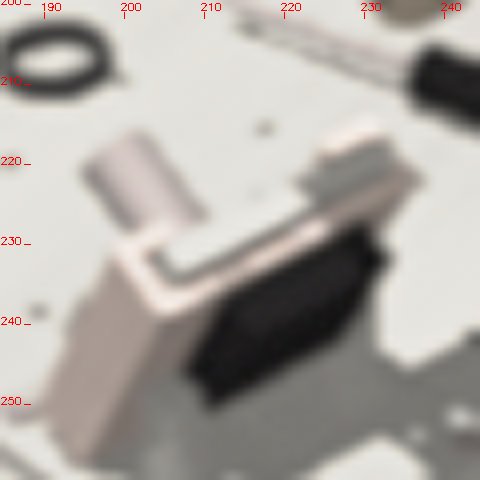

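View pics/w16d.png

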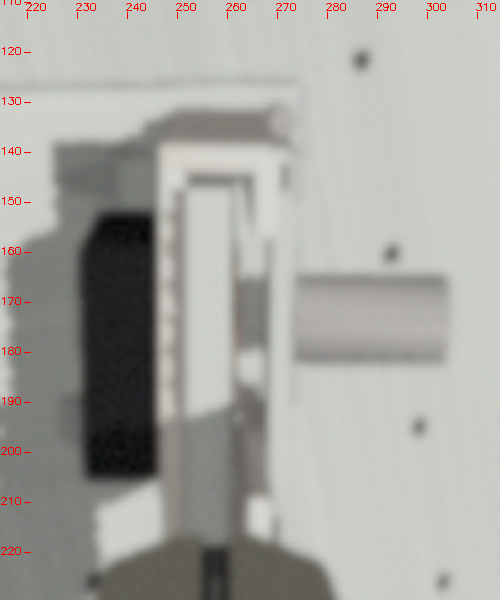

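View pics/t16.png

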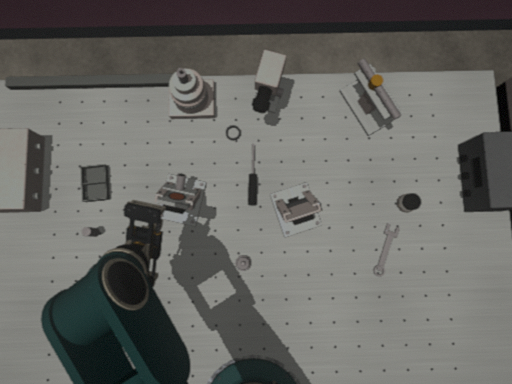

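The latch is holding. Force was zero with the tip 13.7 mm out, where a raised cassette (24 mm) would still have been pushing, and the corner at about (206.5,235) in the side view matches 11 mm out. Bystanders are unmoved in the top view. Handing in.

```bash
python3 -c "
from workcell import manip
print(manip.close_job())"
```

```text
the job is handed in; nothing more can be done
None
```

I moved the cassette from the parking bay to the beam bay, pressed it home and handed the job in at about 18 s. `close_job` gives no verdict.

- **Parking bay:** I pressed the cassette into the buffer at about 14 N and eased off, and it popped up. I then pinched it at the middle of its upper edge and drew it out.
- **Beam bay:** I slid it in rounded edge first. The spring's 3.6 N showed up when it stood on the raised carriage. I let go and pressed it into the buffer with the fingers shut, at about 15 N. A side force of about 4 N part-way through that press went away after a shift of under 1 mm.

**Last checks:**
- The fingertips were free of force 13.7 mm above the mouth, where a raised cassette (24 mm out) would still have pushed back.
- The side view puts its top edge at about 11 mm out, which is the locked height.
- The bystanders look unmoved in the top view, and the gripper is about 10 cm clear of the bay.

**Not checked:** I did not measure the parking carriage after taking the cassette out. It was last seen up, and nothing touched it afterwards.

**Disagreement:** The wrist view and the fixed cameras differed by about 1 to 2 mm across the slots. I worked to the wrist view and the felt forces.

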